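# Tighten the code reader's window ring with the two-pin spanner

## Task

The brass ring that holds the window of the packing bench's code reader has worked loose. Take the blue-handled two-pin spanner from its orange rest, feel both pins gently right down into the ring's two holes while it is still loose, and only then turn the ring clockwise (seen from above) with the spanner until the ring comes up against its stop, without forcing it and without touching the glass; then stand the spanner back in its rest, pins down in the slot. Leave the other things on the bench where they are.

Things in the scene. Friction and masses are not known exactly. Their poses are not given: they have to be found in the camera images.
- reader: aluminium code reader fixed to the bench, a box 130 (its x) x 120 x 60 mm high; origin at the centre of its underside, z up. On the middle of its top sits the brass retaining ring: 66 mm across, 32 mm inside, face 72 mm above the bench. The spanner must never push on reader or ring with more than 40 N (leaning on it and driving the ring added together)
- ring (a joint): angle of the brass ring in rad, growing as it is turned clockwise seen from above (tightened); starts loose at 0 to 0.4, rigid stop at 1.25; about 0.25 N m turns it, else it stays put. At 0 the line through its two holes lies along the reader's x, but only to within 0.3 rad either way (the thread starts differently on each unit): feel or look for the holes
- window: dark red glass in the middle of the ring, 31 mm across, face 4 mm below the ring's; must not be pressed. Origin on the ring's axis, 60 mm above the bench; x as the reader's. The ring's two blind holes lie opposite each other, each 24 mm from this axis, 9.5 x 9.5 mm, 9 mm deep (floors 63 mm above the bench), with black side walls
- spanner_grip (a point): point to grip on the loose two-pin spanner (0.2 kg): centre of its blue upright handle block, 44 (spanner's x) x 14 (y, pinch here) x 46 mm tall; the block ends 24 mm below and 22 mm above this point. Under it a steel crossbar 74 x 20 x 12 mm along x, and under that two steel pins. Pin tips lie 48 mm below this point. z up as it stands; either way round is the same
- pin_a (a point): tip of one round pin (spanner's +x), 6 mm thick, 12 mm long, tapered over the last 1.5 mm; the two pins stand 48 mm apart along the spanner's x
- pin_b (a point): tip of the other pin (spanner's -x)
- rest: orange rest fixed to the bench, 100 (its x) x 60 x 24 mm high, with a slot 61 x 14 mm, 16 mm deep, in the middle of its top, long along its x; origin at the centre of its underside. The spanner stands here with both pins in the slot and its crossbar on the block's top (pin tips 12, grip point 60 mm above the bench), spanner's x along the rest's x
- spare_ring: a loose spare brass ring, 66 mm across, 10 mm high, WITHOUT holes, lying flat; origin at its underside centre; leave it alone
- marker: a black and white marker pen, about 130 mm long, 14 mm thick, lying down; origin at its underside; leave it alone
- cleaner: a white cleaner bottle, 44 mm across, 110 mm tall; origin at its underside centre; leave it alone
- carton: a small closed carton, 80 x 100 x 60 mm; origin at its underside centre; leave it alone
- wrench: an ordinary open-ended wrench lying flat (not the tool for this job); origin at its underside; leave it alone
- tape_roll: a roll of packing tape standing on its flat side, 90 mm across, 48 mm high; origin at its underside centre; leave it alone
Mind the look-alikes: they are no part of the job. What is shaped like the part that bears spanner_grip but pink is not meant. Of the things shaped like the rest, the orange one is meant.

How it is judged:
By the outcome, as a careful person would: the job done as asked, in the order asked, and still so for the second after the job is handed in, with the robot touching nothing.
It also fails if it takes over 72 s, if anything falls off the work surface, if the arm or the gripper's body presses on something with over 40 N, if the wrist force passes 120 N, or if a joint passes its speed limit or range.

## Robot

A 6-joint arm with a two-finger parallel gripper is mounted at the origin on the work surface. World frame = base frame: x ahead of the robot, y to its left, z up, the work surface at z = 0. Lengths are in m, angles in rad, forces in N, time in s.
With the tool pointing down it reaches from about 0.275 to 0.75 m from the base axis. Payload 10.2 kg.
Tool frame: the origin (TCP) lies on the centre line of the jaws, within the pads' length; the fingertips stand 22 mm ahead of it and the grasp point (between the pads) lies 3 mm ahead of it; x points along the fingers, z is the direction in which the jaws open and shut, and the axes are right-handed (so a half turn about x gives the same grasp; the last joint's range is limited). The gripper opens to 88 mm and grips with 3 to 60 N. Pads are 18 mm wide; open, the fingers measure 123 mm over their backs; the gripper's body (75 mm by 187 mm) begins 45 mm behind the grasp point.
Start: joints at [-0.223, 0.313, 1.498, -0, 1.331, -0.223], TCP at [0.525, -0, 0.261] pointing down, gripper open.
Joint ranges: [-2.94, 2.94], [-0.97, 2.17], [0.19, 2.56], [-1.23, 4.37], [0.02, 3.11], [-2.88, 2.88]. Speed limits (rad/s): [2.39, 2.39, 3.01, 3.14, 3.14, 3.14].

## Interface

Orientations are given as a unit quaternion [w, x, y, z].
In Python, from rig import manip gives the robot as it stands.
- The arm moves only by the tool servo_tool, never from a script. Its argument "series" is a list of rows, each a list of 3 entries, a list of its own where there are three numbers: the turn, a rotation vector about the world's x, y, z in degrees, then the shift along the world's x, y, z in m, then the opening, from 0 (shut) to 1 (fully open). In form: [[[ax, ay, az], [x, y, z], hand], ...]. A call has 1 to 8 rows; each row shifts and turns the pose as measured when the row begins; what a row does not reach is not made up. A row lasts 1/12 s, in which the tool goes at most 41.7 mm and 7.16 degrees, less where a joint would pass 70% of its speed; a pose out of reach is approached as far as the arm can. A call with a gripper value outside its range is refused whole. The fingers move at their own pace and stop on an object; "squeeze" is the grip in N (left out, the last holds). Time passes only in rows, so rows that do not move let the fingers close. It gives the time, the measured TCP pose, the force and the opening at its end, in the units of the state.
- manip.get_state(): the state, without advancing time (a new reading comes with each control period).
- manip.read_camera(name): name is "scene" or "side" or "wrist"; returns a dict with "pixels" (480x640x3 uint8, red, green, blue), "z_map" (480x640 float32, m along the optical axis (not along the pixel's ray), 0 where there is no reading), "camera_matrix" (3x3 intrinsics, pixels), "k1" (the pictures are not rectified: a ray, as slopes to the right and down, at radius r is drawn at 1 + k1 r^2 times it, then the intrinsics apply), "R" (3x3) and "t" (3): a world point X has camera coordinates R X + t. Camera axes: x right, y down, z forward; pixel columns grow to the right and rows downward; lengths in m; the calibration is good to about 2 mm. A picture is of the moment at which its call begins.
- manip.sign_off(): hands the job in, once; it reports no verdict.
The state is a dict: "time_s": time; "joint_positions": joint angles; "qvel": joint speeds; "tau": joint torques, N m; "ee_pos": TCP position; "orientation": TCP orientation; "force": force on the tool from outside, world axes, zero at the start; "ft_torque": the same for the moment, N m; "opening": finger opening in m.
Only numpy, scipy, OpenCV 4.12 (cv2) and the standard library are available. Lean on these libraries where they do the work, as an engineer would, in place of code of your own. Each camera call takes 0.05 s, during which the arm holds its last target. There are 200 camera calls.

## Working session

There is one attempt and no reset: what is moved stays moved. The work goes in short steps, Python scripts to look and compute and a tool call to move; the robot and the scene stay as the last step left them, time stands still between calls to the robot, and variables do not carry over. Pictures are saved under pics/ and viewed, about 8 in all and at most 12, crops included, and the job is handed in when it is done.

Besides the shell and the picture viewer there is one more tool, called as name([rows], argument=value, ...), one row to a line, values as JSON. servo_tool: Moves the arm, as the interface text tells. Its arguments: {"type":"object","properties":{"series":{"type":"array"},"squeeze":{"type":"number"}},"required":["series"]}

```bash
mkdir -p pics
cat > h.py <<'E'
import numpy as np,cv2
from rig import manip
def cam(n,save=None):
    c=manip.read_camera(n)
    np.savez('last_%s.npz'%n,**{k:np.array(v) for k,v in c.items()})
    if save: cv2.imwrite('pics/'+save,cv2.cvtColor(c['pixels'],cv2.COLOR_RGB2BGR))
    return c
def ray(c,u,v):
    K=np.array(c['camera_matrix']);k=float(c['k1'])
    d=np.array([(u-K[0,2])/K[0,0],(v-K[1,2])/K[1,1]]);s=d.copy()
    for _ in range(20): s=d/(1+k*(s@s))
    return np.array([s[0],s[1],1.])
def atz(c,u,v,z):
    R=np.array(c['R']);t=np.array(c['t']);o=-R.T@t;d=R.T@ray(c,u,v)
    return o+d*(z-o[2])/d[2]
def dep(c,u,v):
    R=np.array(c['R']);t=np.array(c['t'])
    z=np.median(c['z_map'][v-1:v+2,u-1:u+2]); return R.T@(ray(c,u,v)*z-t)
def proj(c,X):
    p=np.array(c['R'])@np.array(X)+np.array(c['t']);s=p[:2]/p[2];s=s*(1+float(c['k1'])*(s@s))
    K=np.array(c['camera_matrix']);return K[0,0]*s[0]+K[0,2],K[1,1]*s[1]+K[1,2]
def load(n): return np.load('last_%s.npz'%n)
def st():
    s=manip.get_state()
    for k in ('time_s','ee_pos','orientation','force','ft_torque','opening','joint_positions'): print(k,np.round(s[k],4))
E
python3 - <<'E'
from h import *
a=cam('scene','s1.png');b=cam('side','d1.png');cam('wrist','w1.png');st()
E
```

```text
time_s 0.15
ee_pos [0.5249 0.     0.2603]
orientation [7.068e-01 1.000e-04 7.074e-01 1.000e-04]
force [ 0.8925  0.847  -0.4037]
ft_torque [ 0.0316 -0.0019  0.0006]
opening 0.0882
joint_positions [-0.2234  0.3133  1.4982  0.      1.3309 -0.2234]
```

View pics/s1.png

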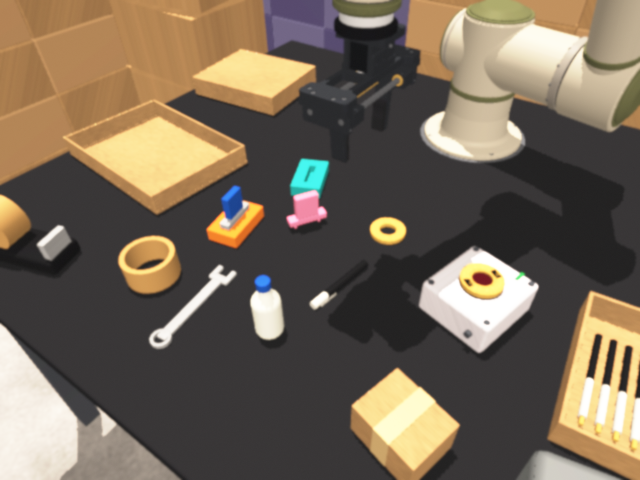

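The blue spanner stands in the orange rest at (233,207). The look-alikes are the pink one at (306,207) and the teal rest at (310,175). The reader is at (480,295), with the ring at (482,281). I'll confirm this in an enlarged crop.

Run:
```python
from h import *
im=cv2.imread('pics/s1.png')
f=lambda x,y,w,h:cv2.resize(im[y:y+h,x:x+w],(400,400),interpolation=cv2.INTER_CUBIC)
cv2.imwrite('pics/c1.png',np.hstack([f(195,175,80,80),f(415,240,130,130)]))
c=load('scene')
for u,v in [(233,195),(220,233),(257,210),(482,281),(440,290),(510,290),(467,270),(388,225),(306,200)]: print(u,v,dep(c,u,v).round(4))
```

```text
233 195 [ 0.5758 -0.2294  0.0792]
220 233 [ 0.6224 -0.2291  0.0223]
257 210 [ 0.5349 -0.2165  0.0231]
482 281 [0.5117 0.2128 0.0677]
440 290 [0.556  0.1671 0.0595]
510 290 [0.4974 0.2522 0.0595]
467 270 [0.5066 0.1864 0.0713]
388 225 [0.4119 0.0022 0.004 ]
306 200 [ 0.4959 -0.1268  0.0614]
```

View pics/c1.png

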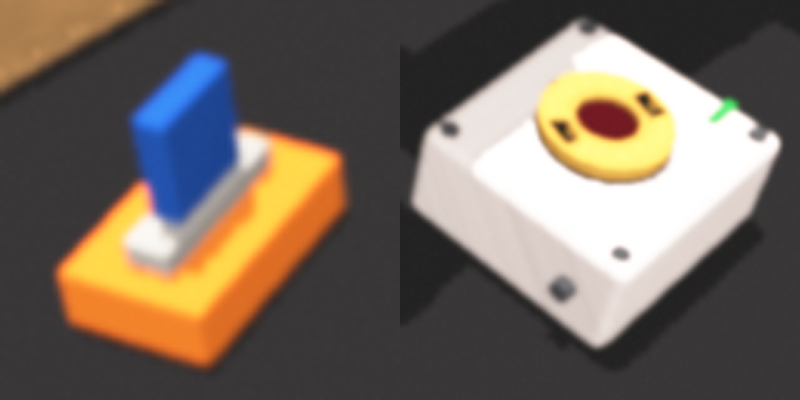

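View pics/d1.png

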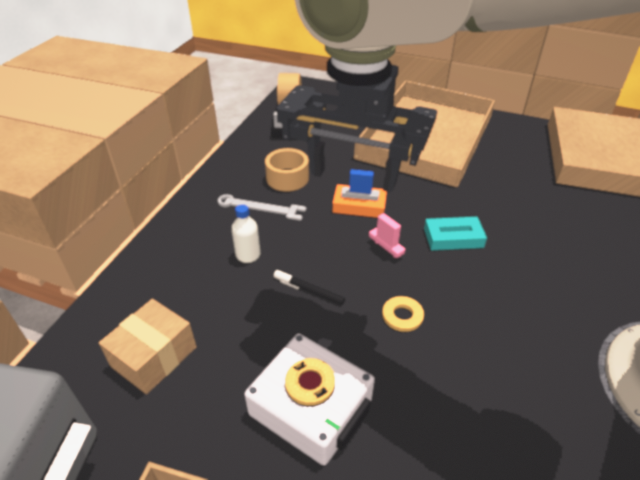

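Confirmed: the blue block sits in the orange rest, and the ring's holes are near (469,282) and (497,273). Next I compute the poses.

Run:
```python
from h import *
c=load('scene')
P=lambda u,v,z: atz(c,u,v,z)[:2]
r=[P(195+x/5,175+y/5,.024) for x,y in [(60,270),(205,320),(340,155)]]
print('rest',np.round(r,4),(r[0]+r[2])/2,'ang',np.degrees(np.arctan2(*(r[1]-r[2])[::-1])))
b=[P(195+x/5,175+y/5,.082) for x,y in [(133,120),(160,130),(228,62),(203,52)]]
print('blue',np.round(b,4),np.mean(b,0),np.degrees(np.arctan2(*(b[1]-b[2])[::-1])))
h=[P(415+(x-400)/3.077,240+y/3.077,.072) for x,y in [(566,130),(651,103)]]
print('holes',h,np.mean(h,0),np.linalg.norm(h[0]-h[1]),np.degrees(np.arctan2(*(h[1]-h[0])[::-1])))
k=[P(415+(x-400)/3.077,240+y/3.077,.060) for x,y in [(425,130),(590,18),(780,138),(605,285)]]
print('reader',np.round(k,4),np.mean(k,0),[np.linalg.norm(k[i]-k[i-1]) for i in range(4)],[np.degrees(np.arctan2(*(k[i]-k[i-1])[::-1])) for i in range(4)])
q=manip.get_state()
from scipy.spatial.transform import Rotation as R
w,x,y,z=q['orientation'];print(R.from_quat([x,y,z,w]).as_matrix().round(2))
```

```text
rest [[ 0.6291 -0.255 ]
 [ 0.6191 -0.1925]
 [ 0.5199 -0.2143]] [ 0.57446406 -0.23462327] ang 12.355616576483627
blue [[ 0.5983 -0.235 ]
 [ 0.5971 -0.2232]
 [ 0.5538 -0.2307]
 [ 0.5544 -0.2424]] [ 0.575916   -0.23282529] 9.879259785721274
holes [array([0.52913309, 0.19870059]), array([0.4890987 , 0.22563502])] [0.5091159  0.21216781] 0.04825158875244674 146.06802829250003
reader [[0.5565 0.1397]
 [0.435  0.1754]
 [0.4639 0.2834]
 [0.5951 0.2468]] [0.51264948 0.21134131] [np.float64(0.113863494104476), np.float64(0.1267231433998873), np.float64(0.11180480049040742), np.float64(0.13620866934389073)] [np.float64(-109.80663725905997), np.float64(163.60457560260912), np.float64(74.98699815034905), np.float64(-15.60058932334231)]
[[-0.  0.  1.]
 [ 0.  1. -0.]
 [-1.  0. -0.]]
```

servo_tool([
  [[0,0,6.3],[0.003,-0.0146,-0.004],1],
  [[0,0,6.3],[0.003,-0.0146,-0.004],1],
  [[0,0,6.3],[0.003,-0.0146,-0.004],1],
  [[0,0,6.3],[0.003,-0.0146,-0.004],1],
  [[0,0,6.3],[0.003,-0.0146,-0.004],1],
  [[0,0,6.3],[0.003,-0.0146,-0.004],1],
  [[0,0,6.3],[0.003,-0.0146,-0.004],1],
  [[0,0,6.3],[0.003,-0.0146,-0.004],1],
])

```text
time_s: 0.82
ee_pos: [0.5487, -0.119, 0.2261]
orientation: [0.632, -0.314, 0.634, 0.315]
force: [0.6, -0.1, -0.2]
opening: 0.0883
```

servo_tool([
  [[0,0,6.3],[0.003,-0.0146,-0.004],1],
  [[0,0,6.3],[0.003,-0.0146,-0.004],1],
  [[0,0,6.3],[0.003,-0.0146,-0.004],1],
  [[0,0,6.3],[0.003,-0.0146,-0.004],1],
  [[0,0,6.3],[0.003,-0.0146,-0.004],1],
  [[0,0,6.3],[0.003,-0.0146,-0.004],1],
  [[0,0,6.3],[0.003,-0.0146,-0.004],1],
  [[0,0,6.3],[0.003,-0.0146,-0.004],1],
])

```text
time_s: 1.48
ee_pos: [0.5726, -0.2415, 0.1898]
orientation: [0.424, -0.562, 0.428, 0.566]
force: [0.1, 0.4, 0.2]
opening: 0.0879
```

```bash
cat >> h.py <<'E'
from scipy.spatial.transform import Rotation as Ro
def yaw():
    w,x,y,z=manip.get_state()['orientation'];m=Ro.from_quat([x,y,z,w]).as_matrix()
    return np.degrees(np.arctan2(m[1,2],m[0,2])), m[:,0].round(4), m[2,2].round(4)
E
python3 - <<'E'
from h import *
c=cam('wrist','w2.png');st();print(yaw());print(proj(c,[.575,-.2335,.082]))
E
```

```text
time_s 1.5333
ee_pos [ 0.5725 -0.2439  0.1887]
orientation [ 0.4224 -0.5633  0.4271  0.5673]
force [-1.1958 -2.1513 -1.5372]
ft_torque [ 0.0796  0.0187 -0.0069]
opening 0.0881
joint_positions [-0.5885  0.5882  1.2748 -0.0066  1.2846 -2.4396]
(np.float64(106.16772430387809), array([-0.0085, -0.0019, -1.    ]), np.float64(0.0005))
(np.float64(327.5753184552281), np.float64(250.36741516483204))
```

View pics/w2.png

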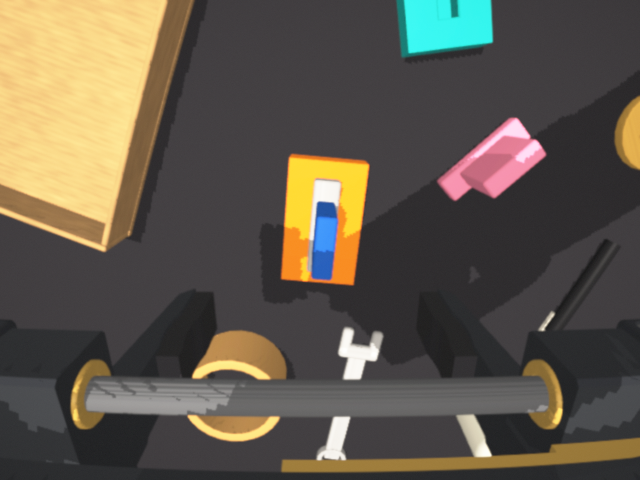

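```bash
cat >> h.py <<'E'
def cloud(c):
    K=np.array(c['camera_matrix']);k=float(c['k1']);Z=np.array(c['z_map'])
    v,u=np.mgrid[:480,:640];uv=np.stack([u,v],-1).reshape(-1,1,2).astype(float)
    n=cv2.undistortPoints(uv,K,np.array([k,0,0,0,0.])).reshape(480,640,2)
    X=np.dstack([n,np.ones((480,640))])*Z[...,None]
    return (X-np.array(c['t']))@np.array(c['R'])
def rect(p):
    (cx,cy),(w,h),a=cv2.minAreaRect((p*1000).astype(np.float32)); b=cv2.boxPoints(((cx,cy),(w,h),a))
    e=[b[1]-b[0],b[2]-b[1]];l=max(e,key=np.linalg.norm)
    return np.round([cx,cy,*map(np.linalg.norm,e)],1),np.degrees(np.arctan2(l[1],l[0]))
E
python3 - <<'E'
from h import *
c=load('wrist');W=cloud(c);hsv=cv2.cvtColor(c['pixels'],cv2.COLOR_RGB2HSV)
H,S,V=cv2.split(hsv);b=(H>100)&(H<130)&(S>120)&(V>50);b[:150]=0
p=W[b];print(len(p),np.percentile(p[:,2],[5,50,95]))
t=p[p[:,2]>np.percentile(p[:,2],98)-.006];print('blue top',rect(t[:,:2]),t[:,2].mean())
o=(H>8)&(H<24)&(S>180);o[:150]=0;o[290:]=0;o[:,:270]=0;o[:,380:]=0
p=W[o];t=p[abs(p[:,2]-.024)<.006];print('rest',rect(t[:,:2]),t[:,2].mean())
print('fingers',proj(c,manip.get_state()['ee_pos']))
E
```

```text
1516 [0.05488194 0.08142915 0.08267252]
blue top (array([ 543.4, -244.2,   14.7,  107.3]), np.float32(14.388309)) 0.08225424891729435
rest (array([ 575.3, -235.4,   60.1,  101. ]), np.float32(10.733768)) 0.023731139300483765
fingers (np.float64(311.39750855701953), np.float64(336.04148361167563))
```

Run:
```python
from h import *
c=load('wrist');W=cloud(c);hsv=cv2.cvtColor(c['pixels'],cv2.COLOR_RGB2HSV)
H,S,V=cv2.split(hsv);b=(H>100)&(H<130)&(S>120)&(V>50)&(W[...,2]>.077)&(np.hypot(W[...,0]-.5753,W[...,1]+.2354)<.04)
b=cv2.erode(b.astype(np.uint8),np.ones((2,2)))>0
print(rect(W[b][:,:2]))
```

```text
(array([ 574.6, -235.9,   12.4,   42.7]), np.float32(10.948494))
```

Run:
```python
from h import *
c=load('scene')
print('bottle',dep(c,263,290),'tape',dep(c,150,244),dep(c,150,288),'pink',dep(c,306,200))
```

```text
bottle [ 0.73058874 -0.02356346  0.10042253] tape [ 0.72135416 -0.29633561  0.03593313] [ 0.77763349 -0.23888537  0.01070491] pink [ 0.4958671  -0.12675399  0.06143518]
```

servo_tool([
  [[0.1,-0.5,-2.7],[0.0012,0.004,-0.01],0.5],
  [[0,0,-2.6],[0.0011,0.0041,-0.01],0.5],
  [[0,0,0],[0,0,-0.02],0.5],
  [[0,0,0],[0,0,-0.02],0.5],
  [[0,0,0],[0,0,0],0.5],
])

```text
time_s: 1.95
ee_pos: [0.5743, -0.2356, 0.1259]
orientation: [0.455, -0.541, 0.455, 0.542]
force: [-1.4, 0.7, -0.4]
opening: 0.0572
```

Run:
```python
from h import *
st();print(yaw())
```

```text
time_s 1.95
ee_pos [ 0.5743 -0.2356  0.1259]
orientation [ 0.4551 -0.5412  0.4547  0.5416]
force [-1.3606  0.66   -0.3915]
ft_torque [ 0.0834 -0.0168  0.0155]
opening 0.0572
joint_positions [-5.7800e-01  6.4580e-01  1.3518e+00  7.0000e-04  1.1445e+00 -2.3223e+00]
(np.float64(99.92492567595019), array([-1.e-04,  8.e-04, -1.e+00]), np.float64(0.0008))
```

servo_tool([
  [[0,0,1],[0.0005,0,-0.02],0.5],
  [[0,0,0],[0,0,-0.02],0.5],
  [[0,0,0],[0,0,-0.015],0.5],
  [[0,0,0],[0,0,-0.005],0.5],
  [[0,0,0],[0,0,0],0.5],
], squeeze=45)

```text
time_s: 2.37
ee_pos: [0.5757, -0.2347, 0.0676]
orientation: [-0.452, 0.545, -0.451, -0.543]
force: [0.2, -0.0, 0.9]
opening: 0.0443
```

servo_tool([
  [[0,0,0],[0,0,0],0],
  [[0,0,0],[0,0,0],0],
  [[0,0,0],[0,0,0],0],
  [[0,0,0],[0,0,0],0],
  [[0,0,0],[0,0,0],0],
  [[0,0,0],[0,0,0],0],
])

```text
time_s: 2.87
ee_pos: [0.5774, -0.2354, 0.0729]
orientation: [-0.453, 0.547, -0.452, -0.541]
force: [-0.2, -0.1, -1.4]
opening: 0.0134
```

Run:
```python
from h import *
st();print(yaw())
```

```text
time_s 2.8667
ee_pos [ 0.5774 -0.2354  0.0729]
orientation [-0.4529  0.5465 -0.4516 -0.5406]
force [-0.1834 -0.0701 -1.4187]
ft_torque [ 0.1011 -0.0312  0.0067]
opening 0.0134
joint_positions [-5.7500e-01  7.1340e-01  1.3866e+00  1.1000e-03  1.0331e+00 -2.3293e+00]
(np.float64(100.48075389750433), array([ 0.0076, -0.0039, -1.    ]), np.float64(-0.0052))
```

servo_tool([
  [[0,0,0],[0,0,0],0],
])

```text
time_s: 2.95
ee_pos: [0.5774, -0.2354, 0.073]
orientation: [-0.453, 0.546, -0.452, -0.541]
force: [0.2, -0.7, -1.2]
opening: 0.0136
```

servo_tool([
  [[0,0,0],[0,0,0],0],
])

```text
time_s: 3.03
ee_pos: [0.5774, -0.2353, 0.073]
orientation: [-0.453, 0.546, -0.452, -0.541]
force: [1.1, -0.3, -2.1]
opening: 0.0137
```

Run:
```python
from h import *
s=cam('side','d2.png');c=cam('scene','s2.png');st();print(yaw())
a=cv2.imread('pics/s2.png')[150:270,170:290];b=cv2.imread('pics/d2.png')[130:250,300:420]
cv2.imwrite('pics/c2.png',np.hstack([cv2.resize(x,(400,400),interpolation=cv2.INTER_CUBIC) for x in (a,b)]))
```

```text
time_s 3.1333
ee_pos [ 0.5773 -0.2353  0.0729]
orientation [-0.4529  0.5464 -0.4516 -0.5407]
force [ 0.184  -0.9518 -1.3583]
ft_torque [ 0.1145 -0.0393  0.0934]
opening 0.0135
joint_positions [-5.7500e-01  7.1340e-01  1.3868e+00  1.1000e-03  1.0332e+00 -2.3292e+00]
(np.float64(100.47471848453371), array([ 0.0074, -0.0037, -1.    ]), np.float64(-0.005))
```

View pics/c2.png

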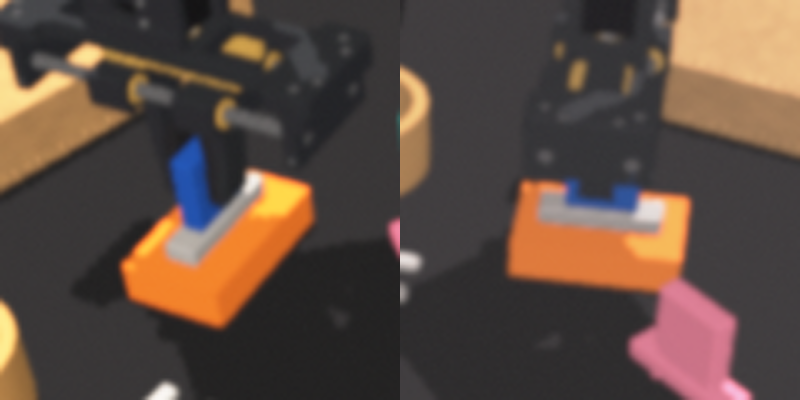

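servo_tool([
  [[0,0,0],[0,0,0.01],0],
  [[0,0,0],[0,0,0.02],0],
  [[0,0,0],[0,0,0.03],0],
  [[0,0,0],[0,0,0.03],0],
  [[0,0,0],[0,0,0.02],0],
  [[0,0,0],[0,0,0],0],
])

```text
time_s: 3.63
ee_pos: [0.5757, -0.2343, 0.1888]
orientation: [-0.453, 0.545, -0.452, -0.542]
force: [1.1, 0.0, -1.0]
opening: 0.0137
```

servo_tool([
  [[0,0,-2],[-0.003,0.02,0],0],
  [[0,0,-3],[-0.0045,0.03,0],0],
  [[0,0,-4],[-0.0055,0.037,0],0],
  [[0,0,-4],[-0.0055,0.037,0],0],
  [[0,0,-4],[-0.0055,0.037,0],0],
  [[0,0,-4],[-0.0055,0.037,0],0],
  [[0,0,-4],[-0.0055,0.037,0],0],
  [[0,0,-4],[-0.0055,0.037,0],0],
])

```text
time_s: 4.3
ee_pos: [0.53, 0.0415, 0.1842]
orientation: [0.579, -0.405, 0.582, 0.402]
force: [1.3, -0.6, -1.6]
opening: 0.0137
```

servo_tool([
  [[0,0,-4],[-0.0055,0.037,0],0],
  [[0,0,-4],[-0.0055,0.037,0],0],
  [[0,0,-3],[-0.0045,0.03,0],0],
  [[0,0,-2],[-0.004,0.02,0],0],
  [[0,0,-1],[-0.002,0.012,0],0],
  [[0,0,0],[0,0,0],0],
  [[0,0,0],[0,0,0],0],
])

```text
time_s: 4.88
ee_pos: [0.5013, 0.1908, 0.1788]
orientation: [0.623, -0.327, 0.631, 0.328]
force: [0.7, -1.1, -2.2]
opening: 0.0133
```

Run:
```python
from h import *
c=cam('wrist','w3.png');s=cam('side','d3.png');q=cam('scene','s3.png');st();print(yaw())
W=cloud(q);print(proj(s,manip.get_state()['ee_pos']),proj(q,manip.get_state()['ee_pos']))
```

```text
time_s 5.0333
ee_pos [0.5019 0.1897 0.1792]
orientation [ 0.6236 -0.3261  0.6308  0.3269]
force [-0.0037 -0.0917 -1.9421]
ft_torque [ 0.1087 -0.0436 -0.0367]
opening 0.0136
joint_positions [ 0.1439  0.4196  1.5694 -0.0026  1.1627 -0.815 ]
(np.float64(55.00324387222413), array([-0.0096, -0.0038, -0.9999]), np.float64(-0.0086))
(np.float64(320.1127017269826), np.float64(315.0473329187189)) (np.float64(486.34768308547086), np.float64(214.12239874596645))
```

View pics/w3.png

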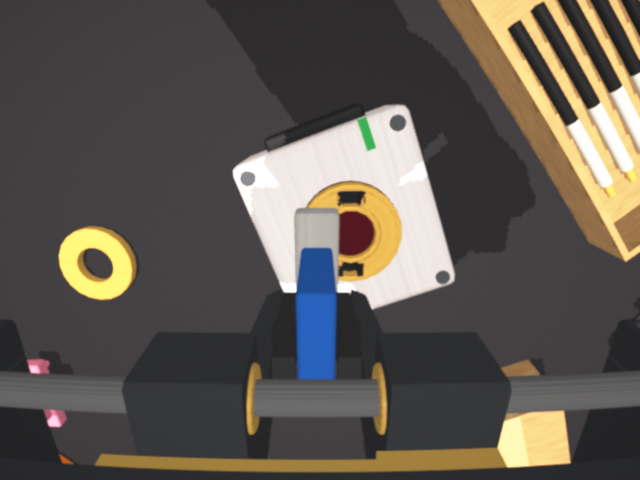

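Run:
```python
from h import *
im=cv2.imread('pics/w3.png')[170:400,250:450];cv2.imwrite('pics/c3.png',cv2.resize(im,None,fx=3,fy=2.6,interpolation=cv2.INTER_CUBIC))
c=load('wrist');W=cloud(c);hsv=cv2.cvtColor(c['pixels'],cv2.COLOR_RGB2HSV);H,S,V=cv2.split(hsv)
y=(H>12)&(H<32)&(S>120)&(abs(W[...,2]-.072)<.004)
y[:150]=0;y[300:]=0;y[:,:300]=0;y[:,410:]=0
p=W[y];
hull=cv2.convexHull((p[:,:2]*1000).astype(np.float32));print('ring',cv2.minEnclosingCircle(hull),p[:,2].mean())
for n,(u,v) in dict(h1=(351,198),h2=(351,269)).items(): print(n,atz(c,u,v,.072))
bl=(H>100)&(H<130)&(S>120)&(W[...,2]>.11);bl[:240]=0
p=W[bl];print('blue',p.min(0),p.max(0))
g=(S<60)&(W[...,2]>.11)&(W[...,2]<.16);g[:200]=0;g[300:]=0;g[:,:290]=0;g[:,345:]=0
p=W[g];print(len(p),np.percentile(p[:,2],[5,50,95]))
if len(p): print(rect(p[:,:2]))
for v in (225,240): print([W[v,u].round(4) for u in (303,318,332)])
for v in (320,350): print([W[v,u].round(4) for u in (303,318,332)])
```

```text
ring ((507.88238525390625, 212.0691375732422), 32.51433563232422) 0.07139093903156643
h1 [0.48836144 0.22497097 0.072     ]
h2 [0.52807051 0.19893584 0.072     ]
blue [0.43417036 0.17884355 0.14385634] [0.51518287 0.23887053 0.30297823]
2138 [0.13795861 0.14216524 0.14357795]
(array([484.4, 202.7,  38.4,  22.9]), np.float32(-33.8883))
[array([0.4699, 0.2053, 0.1426]), array([0.4737, 0.2107, 0.1423]), array([0.4774, 0.2156, 0.1417])]
[array([0.4756, 0.2013, 0.1426]), array([0.4796, 0.2066, 0.1417]), array([0.4827, 0.212 , 0.1432])]
[array([0.4877, 0.1948, 0.1874]), array([0.4899, 0.1996, 0.189 ]), array([0.4932, 0.2032, 0.1878])]
[array([0.4974, 0.188 , 0.188 ]), array([0.5007, 0.1922, 0.1875]), array([0.5038, 0.1961, 0.187 ])]
```

View pics/c3.png

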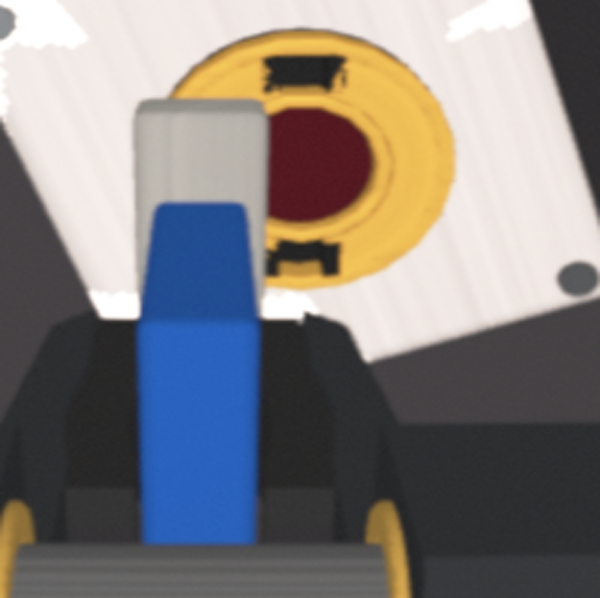

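Run:
```python
from h import *
c=load('wrist');print('cam axis',np.array(c['R'])[2].round(3), 'pos',-(c['R'].T@c['t']).round(3))
f=lambda x,y,z=.142:atz(c,250+x/3,170+y/2.6,z)[:2]*1000
A,B,C,D=f(135,101),f(267,101),f(139,290),f(263,290)
print(A,B,C,D,np.linalg.norm(A-B));
an=lambda d:np.degrees(np.arctan2(d[1],d[0]))
print(an(A-C),an(B-D),an(A+B-C-D))
d=(A+B-C-D);d/=np.linalg.norm(d);print('centre',(A+B)/2-37*d)
# block top face
E_,F=f(140,320,.188),f(259,320,.188);print('blk top edge',E_,F,np.linalg.norm(E_-F),(E_+F)/2-22*d)
```

```text
cam axis [ 0.254 -0.187 -0.949] pos [0.434 0.239 0.303]
[462.11701322 206.6138169 ] [472.98973514 222.27423554] [490.50542944 186.82374144] [501.37234321 202.53164646] 19.06475266238077
145.11895368045586 145.17800572644768 145.1484660873141
centre [497.91688977 193.30030561]
blk top edge [477.90632486 199.3026843 ] [485.43494493 210.19254662] 13.23892825551006 [499.72461714 192.17567348]
```

servo_tool([
  [[-0.2,-0.7,0.8],[0.004,0.01,0],0],
  [[0,0,0.8],[0.004,0.01,0],0],
  [[0,0,0],[0,0,-0.012],0],
  [[0,0,0],[0,0,-0.012],0],
  [[0,0,0],[0,0,-0.008],0],
  [[0,0,0],[0,0,0],0],
  [[0,0,0],[0,0,0],0],
])

```text
time_s: 5.62
ee_pos: [0.5137, 0.2109, 0.1465]
orientation: [0.623, -0.339, 0.621, 0.332]
force: [-0.1, -0.2, -1.5]
opening: 0.0135
```

Run:
```python
from h import *
c=cam('wrist','w4.png');s=cam('side','d4.png');q=cam('scene','s4.png');st();print(yaw())
a=cv2.imread('pics/w4.png')[170:400,230:430];A=cv2.resize(a,(500,575),interpolation=cv2.INTER_CUBIC)
b=cv2.imread('pics/d4.png')[340:420,265:365];e=cv2.imread('pics/s4.png')[245:325,430:530]
f=lambda x:cv2.resize(x,(300,287),interpolation=cv2.INTER_CUBIC)
cv2.imwrite('pics/c4.png',np.hstack([A,np.vstack([f(b),f(e),np.zeros((1,300,3),np.uint8)])]))
```

```text
time_s 5.7667
ee_pos [0.5137 0.2108 0.147 ]
orientation [ 0.6237 -0.3393  0.6209  0.3322]
force [ 0.461   0.0509 -1.3122]
ft_torque [ 0.03   -0.0438  0.0674]
opening 0.0137
joint_positions [ 0.1818  0.4881  1.5565 -0.0094  1.09   -0.8035]
(np.float64(56.70055209604882), array([ 0.0084, -0.007 , -0.9999]), np.float64(-0.0012))
```

View pics/c4.png

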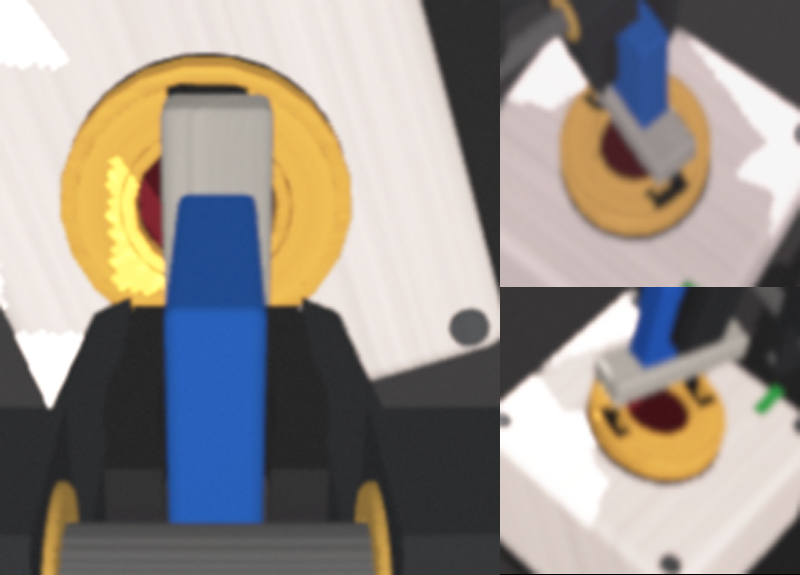

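Run:
```python
from h import *
c=load('wrist')
f=lambda x,y,z=.110:atz(c,230+x/2.5,170+y/2.5,z)[:2]*1000
A,B,C,D=f(163,106),f(273,106),f(164,296),f(270,296)
an=lambda d:np.degrees(np.arctan2(d[1],d[0]))
d=(A+B-C-D);d/=np.linalg.norm(d);print('ang',an(d),np.linalg.norm(A-B),'centre',(A+B)/2-37*d)
E_,F=f(166,308,.156),f(265,308,.156);print(np.linalg.norm(E_-F),(E_+F)/2-22*d)
print('hole outer edge',f(166,87,.072),f(247,87,.072),(f(166,87,.072)+f(247,87,.072))/2-28.75*d)
W=cloud(c);H,S,V=cv2.split(cv2.cvtColor(c['pixels'],cv2.COLOR_RGB2HSV))
y=(H>12)&(H<32)&(S>120)&(abs(W[...,2]-.072)<.004);y[:180]=0;y[300:]=0;y[:,:245]=0;y[:,380:]=0
print(cv2.minEnclosingCircle((W[y][:,:2]*1000).astype(np.float32)))
```

```text
ang 146.45564336567122 19.00473403095291 centre [511.85205653 212.36698226]
13.13410554895921 [511.43650648 212.24194644]
hole outer edge [480.50992259 220.00095893] [489.96255971 234.39187371] [509.19816668 211.30967265]
((508.0382385253906, 211.80694580078125), 32.713233947753906)
```

servo_tool([
  [[0,0.3,0.2],[-0.003,-0.0004,-0.003],0],
  [[0,0,0],[0,0,-0.003],0],
  [[0,0,0],[0,0,0],0],
  [[0,0,0],[0,0,0],0],
])

```text
time_s: 6.1
ee_pos: [0.5108, 0.2103, 0.1418]
orientation: [0.622, -0.34, 0.621, 0.334]
force: [0.4, 0.4, -0.7]
opening: 0.0135
```

Run:
```python
from h import *
st();print(yaw())
```

```text
time_s 6.1
ee_pos [0.5108 0.2103 0.1418]
orientation [ 0.6221 -0.3398  0.6212  0.3341]
force [ 0.4071  0.4258 -0.7112]
ft_torque [ 0.0526 -0.0697 -0.0833]
opening 0.0135
joint_positions [ 0.1815  0.4905  1.5682 -0.0083  1.0793 -0.808 ]
(np.float64(56.917768863739084), array([ 0.0049, -0.0065, -1.    ]), np.float64(-0.0028))
```

servo_tool([
  [[0,0,0],[-0.0004,0,-0.002],0],
  [[0,0,0],[0,0,-0.002],0],
  [[0,0,0],[0,0,-0.002],0],
  [[0,0,0],[0,0,0],0],
])

```text
time_s: 6.43
ee_pos: [0.5105, 0.2103, 0.1354]
orientation: [0.622, -0.34, 0.621, 0.334]
force: [-0.0, -0.4, -1.5]
opening: 0.0137
```

servo_tool([
  [[0,0,0],[0,0,-0.001],0],
  [[0,0,0],[0,0,-0.001],0],
  [[0,0,0],[0,0,-0.001],0],
  [[0,0,0],[0,0,0],0],
])

```text
time_s: 6.77
ee_pos: [0.5105, 0.2103, 0.132]
orientation: [0.622, -0.34, 0.621, 0.334]
force: [0.1, -0.3, -1.9]
opening: 0.014
```

Run:
```python
from h import *
st();print(yaw())
```

```text
time_s 6.7667
ee_pos [0.5105 0.2103 0.132 ]
orientation [ 0.6222 -0.3398  0.6212  0.334 ]
force [ 0.1032 -0.3342 -1.898 ]
ft_torque [ 0.0815 -0.023   0.0424]
opening 0.014
joint_positions [ 0.1815  0.5023  1.5785 -0.0084  1.0568 -0.8077]
(np.float64(56.911040694922335), array([ 0.0052, -0.0065, -1.    ]), np.float64(-0.0026))
```

servo_tool([
  [[0,0,0],[0,0,-0.001],0],
  [[0,0,0],[0,0,-0.001],0],
  [[0,0,0],[0,0,0],0],
])

```text
time_s: 7.02
ee_pos: [0.5105, 0.2103, 0.1298]
orientation: [0.622, -0.34, 0.621, 0.334]
force: [-0.3, -0.3, -2.1]
opening: 0.0136
```

servo_tool([
  [[0,0,0],[0,0,-0.001],0],
  [[0,0,0],[0,0,-0.001],0],
  [[0,0,0],[0,0,0],0],
])

```text
time_s: 7.27
ee_pos: [0.5106, 0.2103, 0.1276]
orientation: [0.622, -0.34, 0.621, 0.334]
force: [0.2, -0.2, -1.4]
opening: 0.014
```

Run:
```python
from h import *
st();print(yaw())
```

```text
time_s 7.2667
ee_pos [0.5106 0.2103 0.1276]
orientation [ 0.6223 -0.3398  0.6211  0.334 ]
force [ 0.2351 -0.1948 -1.4023]
ft_torque [ 0.0427 -0.064   0.0617]
opening 0.014
joint_positions [ 0.1815  0.5081  1.5823 -0.0084  1.047  -0.8075]
(np.float64(56.90676642740025), array([ 0.0053, -0.0064, -1.    ]), np.float64(-0.0025))
```

servo_tool([
  [[0,0,0],[0,0,-0.001],0],
  [[0,0,0],[0,0,-0.001],0],
  [[0,0,0],[0,0,0],0],
])

```text
time_s: 7.52
ee_pos: [0.5106, 0.2103, 0.1254]
orientation: [0.622, -0.34, 0.621, 0.334]
force: [0.2, -0.2, -1.6]
opening: 0.0136
```

servo_tool([
  [[0,0,0],[0,0,-0.001],0],
  [[0,0,0],[0,0,0],0],
])

```text
time_s: 7.68
ee_pos: [0.5105, 0.2103, 0.1243]
orientation: [0.622, -0.34, 0.621, 0.334]
force: [0.4, -0.0, -1.7]
opening: 0.0137
```

servo_tool([
  [[0,0,0],[0,0,-0.001],0],
  [[0,0,0],[0,0,0],0],
])

```text
time_s: 7.85
ee_pos: [0.5107, 0.2103, 0.1234]
orientation: [0.622, -0.34, 0.621, 0.334]
force: [-0.4, -0.0, -1.5]
opening: 0.0138
```

Run:
```python
from h import *
st();print(yaw())
```

```text
time_s 7.85
ee_pos [0.5107 0.2103 0.1234]
orientation [ 0.6224 -0.3399  0.6209  0.3339]
force [-0.4122 -0.0444 -1.4695]
ft_torque [0.0813 0.0181 0.0465]
opening 0.0138
joint_positions [ 0.1816  0.5138  1.5858 -0.0085  1.0374 -0.8074]
(np.float64(56.911403144812255), array([ 0.0059, -0.0064, -1.    ]), np.float64(-0.0021))
```

servo_tool([
  [[0,0,0],[0,0,-0.0008],0],
  [[0,0,0],[0,0,0],0],
])

```text
time_s: 8.02
ee_pos: [0.5109, 0.2103, 0.1234]
orientation: [0.623, -0.34, 0.621, 0.334]
force: [-0.4, -0.6, -0.6]
opening: 0.0135
```

servo_tool([
  [[0,0,0],[0,0,-0.0008],0],
  [[0,0,0],[0,0,0],0],
])

```text
time_s: 8.18
ee_pos: [0.5111, 0.2104, 0.1234]
orientation: [0.623, -0.34, 0.62, 0.334]
force: [-2.0, 0.1, -0.8]
opening: 0.0136
```

Run:
```python
from h import *
s=cam('side','d5.png');q=cam('scene','s5.png');st();print(yaw())
b=cv2.imread('pics/d5.png')[330:420,265:365];e=cv2.imread('pics/s5.png')[235:325,430:530]
cv2.imwrite('pics/c5.png',np.hstack([cv2.resize(x,(400,360),interpolation=cv2.INTER_CUBIC) for x in (b,e)]))
```

```text
time_s 8.2833
ee_pos [0.5112 0.2104 0.1233]
orientation [ 0.623  -0.3402  0.6203  0.3337]
force [-2.3777 -0.7895  3.332 ]
ft_torque [ 0.0251  0.1993 -0.0183]
opening 0.0138
joint_positions [ 0.1816  0.5141  1.5858 -0.0087  1.0352 -0.8074]
(np.float64(56.91691773104564), array([ 0.0078, -0.0062, -1.    ]), np.float64(-0.0009))
```

View pics/c5.png

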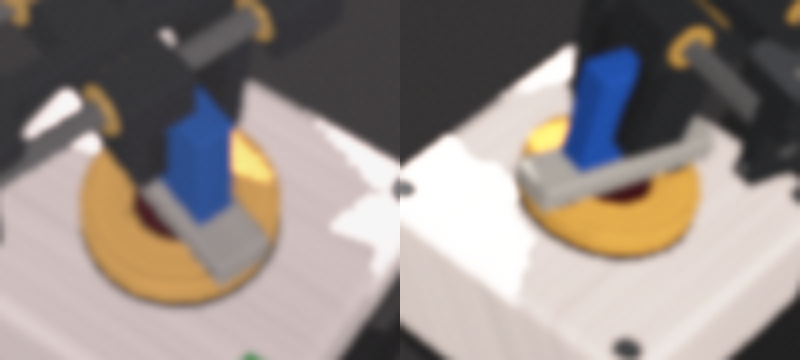

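Contact came at the floor depth (TCP z 0.1234, expected 0.124), with the crossbar level just over the ring, so both pins are down. I'll ease off 0.5 mm and start turning clockwise.

servo_tool([
  [[0,-0.15,0],[-0.0004,-0.0001,0.0007],0],
  [[0,0,0],[0,0,0],0],
])

```text
time_s: 8.45
ee_pos: [0.5107, 0.2103, 0.1236]
orientation: [0.624, -0.341, 0.619, 0.333]
force: [0.9, -0.1, -1.2]
opening: 0.0136
```

servo_tool([
  [[0,0,-1.5],[-4e-05,-8e-05,0],0],
  [[0,0,-1.5],[-4e-05,-8e-05,0],0],
  [[0,0,-1.5],[-4e-05,-8e-05,0],0],
  [[0,0,-1.5],[-4e-05,-8e-05,0],0],
  [[0,0,-1.5],[-4e-05,-8e-05,0],0],
  [[0,0,-1.5],[-4e-05,-8e-05,0],0],
])

```text
time_s: 8.95
ee_pos: [0.5103, 0.2095, 0.1233]
orientation: [0.648, -0.29, 0.645, 0.281]
force: [-1.4, -0.4, 1.3]
opening: 0.0135
```

Run:
```python
from h import *
st();print(yaw())
```

```text
time_s 8.95
ee_pos [0.5103 0.2095 0.1233]
orientation [ 0.6485 -0.2896  0.6453  0.2814]
force [-1.3648 -0.3608  1.3243]
ft_torque [0.1155 0.2166 0.2414]
opening 0.0135
joint_positions [ 0.1813  0.5118  1.5895 -0.0119  1.0332 -0.6438]
(np.float64(47.623279906862436), array([ 0.0088, -0.0087, -0.9999]), np.float64(-0.0005))
```

servo_tool([
  [[0,0.1,-1.5],[0.0002,0.0002,0.0002],0],
  [[0,0.1,-1.5],[5e-05,5e-05,0.0001],0],
  [[0,0.1,-1.5],[-5e-05,-7e-05,5e-05],0],
  [[0,0.1,-1.5],[-5e-05,-7e-05,5e-05],0],
  [[0,0,-1.5],[-6e-05,-6e-05,5e-05],0],
  [[0,0,-1.5],[-6e-05,-6e-05,5e-05],0],
  [[0,0,-1.5],[-6e-05,-6e-05,5e-05],0],
  [[0,0,-1.5],[-6e-05,-6e-05,5e-05],0],
])

```text
time_s: 9.62
ee_pos: [0.5101, 0.2091, 0.1234]
orientation: [0.672, -0.218, 0.675, 0.211]
force: [-0.7, -0.3, 0.8]
opening: 0.0134
```

servo_tool([
  [[0,0,-1.5],[-6e-05,-6e-05,5e-05],0],
  [[0,0,-1.5],[-6e-05,-6e-05,5e-05],0],
  [[0,0,-1.5],[-6e-05,-6e-05,5e-05],0],
  [[0,0,-1.5],[-6e-05,-6e-05,5e-05],0],
  [[0,0,-1.5],[-6e-05,-6e-05,5e-05],0],
  [[0,0,-1.5],[-6e-05,-6e-05,5e-05],0],
])

```text
time_s: 10.12
ee_pos: [0.5096, 0.2088, 0.1233]
orientation: [0.687, -0.164, 0.69, 0.156]
force: [-1.6, 0.2, 1.3]
opening: 0.0137
```

Run:
```python
from h import *
st();print(yaw())
```

```text
time_s 10.1167
ee_pos [0.5096 0.2088 0.1233]
orientation [ 0.6873 -0.1635  0.6904  0.1556]
force [-1.5725  0.2076  1.2694]
ft_torque [0.076  0.1213 0.2689]
opening 0.0137
joint_positions [ 0.1809  0.515   1.5842 -0.0132  1.0463 -0.2677]
(np.float64(26.079653743229063), array([-0.0018, -0.0119, -0.9999]), np.float64(-0.0068))
```

servo_tool([
  [[0.1,0,-1.5],[0.0001,0.0001,0.0001],0],
  [[0.1,0,-1.5],[-8e-05,-4e-05,5e-05],0],
  [[0,0,-1.5],[-8e-05,-4e-05,5e-05],0],
  [[0,0,-1.5],[-8e-05,-4e-05,5e-05],0],
  [[0,0,-1.5],[-8e-05,-4e-05,5e-05],0],
  [[0,0,-1.5],[-8e-05,-4e-05,5e-05],0],
  [[0,0,-1.5],[-8e-05,-4e-05,5e-05],0],
  [[0,0,-1.5],[-8e-05,-4e-05,5e-05],0],
])

```text
time_s: 10.78
ee_pos: [0.509, 0.2085, 0.1233]
orientation: [0.7, -0.088, 0.704, 0.082]
force: [-0.6, -0.3, -0.0]
opening: 0.0137
```

Run:
```python
from h import *
st();print(yaw())
```

```text
time_s 10.7833
ee_pos [0.509  0.2085 0.1233]
orientation [ 0.7003 -0.088   0.7037  0.0816]
force [-0.6053 -0.2814 -0.0356]
ft_torque [0.0508 0.0997 0.2529]
opening 0.0137
joint_positions [ 0.1793  0.5139  1.586  -0.0101  1.0472 -0.056 ]
(np.float64(13.775114531824093), array([-0.0038, -0.0096, -0.9999]), np.float64(-0.0059))
```

servo_tool([
  [[0,0,-1],[-5e-05,-3e-05,3e-05],0],
  [[0,0,-1],[-5e-05,-3e-05,3e-05],0],
  [[0,0,-1],[-5e-05,-3e-05,3e-05],0],
])

```text
time_s: 11.03
ee_pos: [0.5088, 0.2084, 0.1234]
orientation: [0.702, -0.069, 0.706, 0.062]
force: [-1.5, -0.4, 0.9]
opening: 0.0136
```

Run:
```python
from h import *
st();print(yaw())
```

```text
time_s 11.0333
ee_pos [0.5088 0.2084 0.1234]
orientation [ 0.7023 -0.0688  0.7058  0.0623]
force [-1.5257 -0.4164  0.8708]
ft_torque [-0.0376  0.112   0.272 ]
opening 0.0136
joint_positions [ 1.7930e-01  5.1370e-01  1.5863e+00 -1.0100e-02  1.0474e+00 -1.2000e-03]
(np.float64(10.634879509262996), array([-0.004 , -0.0096, -0.9999]), np.float64(-0.0057))
```

servo_tool([
  [[0,0,-1],[-5e-05,-1e-05,3e-05],0],
  [[0,0,-1],[-5e-05,-1e-05,3e-05],0],
  [[0,0,-1],[-5e-05,-1e-05,3e-05],0],
  [[0,0,-1],[-5e-05,-1e-05,3e-05],0],
])

```text
time_s: 11.37
ee_pos: [0.5085, 0.2084, 0.1234]
orientation: [0.704, -0.042, 0.708, 0.036]
force: [-0.5, 0.2, 0.4]
opening: 0.0136
```

Run:
```python
from h import *
s=manip.get_state();print(s['time_s'],s['force'],s['ft_torque'],s['ee_pos'],yaw())
```

```text
11.3667 [-0.45776834  0.23744529  0.40467472] [0.05633363 0.09950229 0.28843271] [0.5085277  0.20836692 0.12335827] (np.float64(6.28062708558399), array([-0.0049, -0.0094, -0.9999]), np.float64(-0.0059))
```

servo_tool([
  [[0,0,-1],[-5e-05,-1e-05,3e-05],0],
  [[0,0,-1],[-5e-05,-1e-05,3e-05],0],
  [[0,0,-1],[-5e-05,-1e-05,3e-05],0],
])

```text
time_s: 11.62
ee_pos: [0.5084, 0.2083, 0.1234]
orientation: [0.705, -0.021, 0.709, 0.015]
force: [-0.1, 0.3, -0.6]
opening: 0.0138
```

Run:
```python
from h import *
s=manip.get_state();print(s['time_s'],s['force'],s['ft_torque'],s['ee_pos'],yaw())
```

```text
11.6167 [-0.12931528  0.28660629 -0.61085194] [-0.01976589  0.08682926  0.28547217] [0.50835877 0.20834651 0.12338815] (np.float64(2.9583507375710676), array([-0.0055, -0.0091, -0.9999]), np.float64(-0.0059))
```

servo_tool([
  [[0,0,-1],[-5e-05,0,3e-05],0],
  [[0,0,-1],[-5e-05,0,3e-05],0],
  [[0,0,-1],[-5e-05,0,3e-05],0],
])

```text
time_s: 11.87
ee_pos: [0.5081, 0.2083, 0.1234]
orientation: [0.705, -0.001, 0.709, -0.005]
force: [-1.0, 0.4, 0.2]
opening: 0.0136
```

```bash
cat > q.py <<'E'
from h import *
s=manip.get_state();print(s['time_s'],np.round(s['force'],2),np.round(s['ft_torque'],3),np.round(s['ee_pos'],4),yaw())
E
python3 q.py
```

```text
11.8667 [-1.05  0.38  0.15] [0.05  0.036 0.259] [0.5081 0.2083 0.1234] (np.float64(-0.3756241825423084), array([-0.0062, -0.0088, -0.9999]), np.float64(-0.0061))
```

servo_tool([
  [[0,0,-1],[-5e-05,0,3e-05],0],
  [[0,0,-1],[-5e-05,0,3e-05],0],
  [[0,0,-1],[-5e-05,0,3e-05],0],
])

```text
time_s: 12.12
ee_pos: [0.508, 0.2083, 0.1234]
orientation: [0.704, 0.02, 0.709, -0.026]
force: [0.5, 0.1, -0.6]
opening: 0.0136
```

```bash
python3 q.py
```

```text
12.1167 [ 0.51  0.09 -0.64] [0.011 0.059 0.25 ] [0.508  0.2083 0.1234] (np.float64(-3.706888267087918), array([-0.0068, -0.0084, -0.9999]), np.float64(-0.0062))
```

servo_tool([
  [[0,0,-1],[-5e-05,1e-05,3e-05],0],
  [[0,0,-1],[-5e-05,1e-05,3e-05],0],
  [[0,0,-1],[-5e-05,1e-05,3e-05],0],
])

```text
time_s: 12.37
ee_pos: [0.5078, 0.2083, 0.1234]
orientation: [0.703, 0.04, 0.708, -0.046]
force: [0.0, -0.2, -1.3]
opening: 0.0137
```

```bash
python3 q.py
```

```text
12.3667 [ 0.01 -0.23 -1.26] [0.017 0.059 0.284] [0.5078 0.2083 0.1234] (np.float64(-7.03937672863505), array([-0.0074, -0.0081, -0.9999]), np.float64(-0.0063))
```

servo_tool([
  [[0,0,-1],[-5e-05,1e-05,3e-05],0],
  [[0,0,-1],[-5e-05,1e-05,3e-05],0],
  [[0,0,-1],[-5e-05,1e-05,3e-05],0],
])

```text
time_s: 12.62
ee_pos: [0.5076, 0.2083, 0.1234]
orientation: [0.702, 0.061, 0.707, -0.067]
force: [0.5, 0.8, -0.2]
opening: 0.0133
```

```bash
python3 q.py
```

```text
12.6167 [ 0.53  0.75 -0.15] [0.039 0.03  0.294] [0.5076 0.2083 0.1234] (np.float64(-10.37175413305491), array([-0.008 , -0.0077, -0.9999]), np.float64(-0.0064))
```

servo_tool([
  [[0,0,-1],[-5e-05,2e-05,3e-05],0],
  [[0,0,-1],[-5e-05,2e-05,3e-05],0],
  [[0,0,-1],[-5e-05,2e-05,3e-05],0],
])

```text
time_s: 12.87
ee_pos: [0.5074, 0.2084, 0.1234]
orientation: [0.699, 0.081, 0.705, -0.087]
force: [0.2, 0.5, -1.1]
opening: 0.0139
```

```bash
python3 q.py
```

```text
12.8667 [ 0.17  0.53 -1.12] [-0.011  0.048  0.33 ] [0.5074 0.2084 0.1234] (np.float64(-13.707233512599407), array([-0.0085, -0.0073, -0.9999]), np.float64(-0.0065))
```

servo_tool([
  [[0,0,-1],[-5e-05,2e-05,3e-05],0],
  [[0,0,-1],[-5e-05,2e-05,3e-05],0],
  [[0,0,-1],[-5e-05,2e-05,3e-05],0],
])

```text
time_s: 13.12
ee_pos: [0.5073, 0.2084, 0.1234]
orientation: [0.697, 0.102, 0.702, -0.107]
force: [0.8, 0.6, -0.9]
opening: 0.0135
```

```bash
python3 q.py
```

```text
13.1167 [ 0.76  0.57 -0.94] [ 0.047 -0.083  0.714] [0.5073 0.2084 0.1234] (np.float64(-16.9861449266812), array([-0.0087, -0.007 , -0.9999]), np.float64(-0.0063))
```

servo_tool([
  [[0,0,0],[0,0,0],0],
])

```text
time_s: 13.2
ee_pos: [0.5073, 0.2084, 0.1234]
orientation: [0.697, 0.102, 0.702, -0.108]
force: [0.0, 0.1, -1.8]
opening: 0.0136
```

```bash
python3 q.py
```

```text
13.2 [ 0.04  0.14 -1.77] [0.044 0.016 0.689] [0.5073 0.2084 0.1234] (np.float64(-17.033945911408512), array([-0.0087, -0.0072, -0.9999]), np.float64(-0.0062))
```

servo_tool([
  [[0,0,-0.3],[0,0,0],0],
])

```text
time_s: 13.28
ee_pos: [0.5073, 0.2085, 0.1234]
orientation: [0.696, 0.103, 0.702, -0.109]
force: [0.1, -0.5, -0.7]
opening: 0.0138
```

```bash
python3 q.py
```

```text
13.2833 [ 0.15 -0.53 -0.68] [0.05  0.034 0.755] [0.5073 0.2085 0.1234] (np.float64(-17.31694544419504), array([-0.0086, -0.0073, -0.9999]), np.float64(-0.0061))
```

Torque jumped from a steady 0.27 to 0.7 N·m and held, so the ring is against its stop. I'll unload within the hole play and lift.

servo_tool([
  [[0,0,1],[0,0,0],0],
  [[0,0,1],[0,0,0],0],
  [[0,0,1],[0,0,0],0],
  [[0,0,0],[0,0,0],0],
])

```text
time_s: 13.62
ee_pos: [0.5073, 0.2084, 0.1234]
orientation: [0.699, 0.084, 0.704, -0.09]
force: [-0.0, -1.3, -1.1]
opening: 0.0136
```

```bash
python3 q.py
```

```text
13.6167 [-0.03 -1.31 -1.15] [-0.001  0.034  0.109] [0.5073 0.2084 0.1234] (np.float64(-14.104434275986113), array([-0.0083, -0.0074, -0.9999]), np.float64(-0.0062))
```

servo_tool([
  [[0,0,1],[0,0,0],0],
  [[0,0,0.5],[0,0,0],0],
  [[0,0,0],[0,0,0.002],0],
  [[0,0,0],[0,0,0.002],0],
])

```text
time_s: 13.95
ee_pos: [0.5071, 0.2083, 0.1272]
orientation: [0.7, 0.074, 0.706, -0.08]
force: [0.3, 0.2, -1.1]
opening: 0.0138
```

```bash
python3 q.py
```

```text
13.95 [ 0.34  0.2  -1.14] [ 0.058  0.042 -0.001] [0.5071 0.2083 0.1272] (np.float64(-12.529282434446955), array([-0.009 , -0.0072, -0.9999]), np.float64(-0.0073))
```

servo_tool([
  [[0,0,0],[0,0,0.003],0],
  [[0,0,0],[0,0,0.004],0],
  [[0,0,0],[0,0,0.006],0],
  [[0,0,0],[0,0,0.015],0],
  [[0,0,0],[0,0,0.015],0],
  [[0,0,0],[0,0,0.015],0],
  [[0,0,0],[0,0,0],0],
  [[0,0,0],[0,0,0],0],
])

```text
time_s: 14.62
ee_pos: [0.5067, 0.2084, 0.1903]
orientation: [0.7, 0.075, 0.706, -0.08]
force: [-0.5, -0.1, -2.2]
opening: 0.0135
```

```bash
python3 q.py
python3 - <<'E'
from h import *
c=cam('wrist','w6.png');q=cam('scene','s6.png')
a=cv2.imread('pics/w6.png')[130:400,200:440];e=cv2.imread('pics/s6.png')[235:325,430:530]
cv2.imwrite('pics/c6.png',np.hstack([cv2.resize(a,(480,540),interpolation=cv2.INTER_CUBIC),cv2.resize(e,(300,540))]))
E
```

```text
14.6167 [-0.47 -0.12 -2.24] [ 0.045 -0.02   0.051] [0.5067 0.2084 0.1903] (np.float64(-12.57212536681064), array([-0.0086, -0.0069, -0.9999]), np.float64(-0.0069))
```

View pics/c6.png

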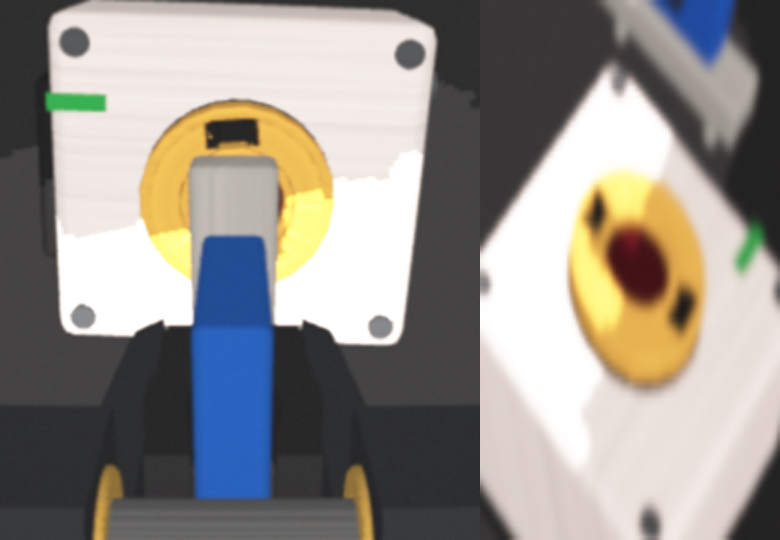

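Run:
```python
from h import *
c=load('scene');a=atz(c,469,270.5,.072);b=atz(c,497.3,285.8,.072)
print(a,b,np.linalg.norm(a-b),np.degrees(np.arctan2(*(a-b)[1::-1])))
w=load('wrist')
f=lambda x,y,z:atz(w,200+x/2,130+y/2,z)[:2]*1000
A,B=f(191,162,.153),f(277,162,.153);E_,F=f(193,326,.199),f(272,326,.199)
m=(A+B)/2;n=(E_+F)/2;print(m,n)
for th in [-102.5]:
  d=np.array([np.cos(np.radians(th)),np.sin(np.radians(th))]);print(m+37*d,n+22*d, np.degrees(np.arctan2(*(B-A)[::-1])))
```

```text
[0.50653935 0.18939081 0.072     ] [0.51239521 0.23533022 0.072     ] 0.04631112876609786 -97.26426337194977
[516.06457913 247.41322387] [512.63674054 232.20136579]
[508.05631341 211.2902716 ] [507.87506903 210.72285363] -12.485807711893486
```

servo_tool([
  [[0,0,4],[0.002,-0.015,0],0],
  [[0,0,6.5],[0.0042,-0.026,0],0],
  [[0,0,6.5],[0.0042,-0.026,0],0],
  [[0,0,6.5],[0.0042,-0.026,0],0],
  [[0,0,6.5],[0.0042,-0.026,0],0],
  [[0,0,6.5],[0.0042,-0.026,0],0],
  [[0,0,6.5],[0.0042,-0.026,0],0],
  [[0,0,6.5],[0.0042,-0.026,0],0],
])

```text
time_s: 15.38
ee_pos: [0.5347, 0.0076, 0.1823]
orientation: [0.66, -0.243, 0.671, 0.236]
force: [0.7, 0.4, -1.9]
opening: 0.0137
```

servo_tool([
  [[0,0,6.5],[0.0042,-0.026,0],0],
  [[0,0,6.5],[0.0042,-0.026,0],0],
  [[0,0,6.5],[0.0042,-0.026,0],0],
  [[0,0,6.5],[0.0042,-0.026,0],0],
  [[0,0,6.5],[0.0042,-0.026,0],0],
  [[0,0,6.5],[0.0042,-0.026,0],0],
  [[0,0,4],[0.0042,-0.02,0],0],
  [[0,0,0],[0,0,0],0],
])

```text
time_s: 16.05
ee_pos: [0.5617, -0.1812, 0.1737]
orientation: [0.515, -0.479, 0.529, 0.475]
force: [-0.1, -0.6, -1.8]
opening: 0.0139
```

```bash
python3 q.py
```

```text
16.05 [-0.09 -0.56 -1.78] [ 0.079 -0.118 -0.013] [ 0.5617 -0.1812  0.1737] (np.float64(84.84864676620813), array([-0.0102, -0.0183, -0.9998]), np.float64(-0.0192))
```

servo_tool([
  [[0.2,-0.3,5],[0.005,-0.018,0],0],
  [[0.2,-0.3,5],[0.005,-0.018,0],0],
  [[0.2,-0.2,4],[0.004,-0.012,0],0],
  [[0.2,-0.2,1.5],[0.002,-0.004,0],0],
  [[0,0,0],[0,0,0],0],
  [[0,0,0],[0,0,0],0],
])

```text
time_s: 16.55
ee_pos: [0.5763, -0.2328, 0.1672]
orientation: [-0.453, 0.544, -0.451, -0.544]
force: [0.3, 0.2, -2.2]
opening: 0.0136
```

```bash
python3 q.py
```

```text
16.55 [ 0.35  0.18 -2.2 ] [ 0.102  0.003 -0.009] [ 0.5763 -0.2328  0.1672] (np.float64(100.61172499031277), array([ 0.002 ,  0.0023, -1.    ]), np.float64(0.0019))
```

servo_tool([
  [[-0.2,-0.2,0.3],[0.0014,-0.0025,-0.01],0],
  [[0,0,0],[0,0,-0.02],0],
  [[0,0,0],[0,0,-0.02],0],
  [[0,0,0],[0,0,-0.01],0],
  [[0,0,0],[0,0,0],0],
  [[0,0,0],[0,0,0],0],
])

```text
time_s: 17.05
ee_pos: [0.5771, -0.2312, 0.102]
orientation: [-0.451, 0.546, -0.45, -0.544]
force: [-0.1, -0.5, -2.3]
opening: 0.0136
```

```bash
python3 q.py
python3 - <<'E'
from h import *
q=cam('scene','s7.png');d=cam('side','d7.png');w=cam('wrist','w7.png')
a=cv2.imread('pics/s7.png')[150:270,170:290];b=cv2.imread('pics/d7.png')[130:250,300:420]
cv2.imwrite('pics/c7.png',np.hstack([cv2.resize(x,(400,400),interpolation=cv2.INTER_CUBIC) for x in (a,b)]))
E
```

```text
17.05 [-0.06 -0.51 -2.29] [ 0.094 -0.077  0.036] [ 0.5771 -0.2312  0.102 ] (np.float64(100.80382012687704), array([ 3.8e-03, -5.0e-04, -1.0e+00]), np.float64(-0.0012))
```

View pics/c7.png

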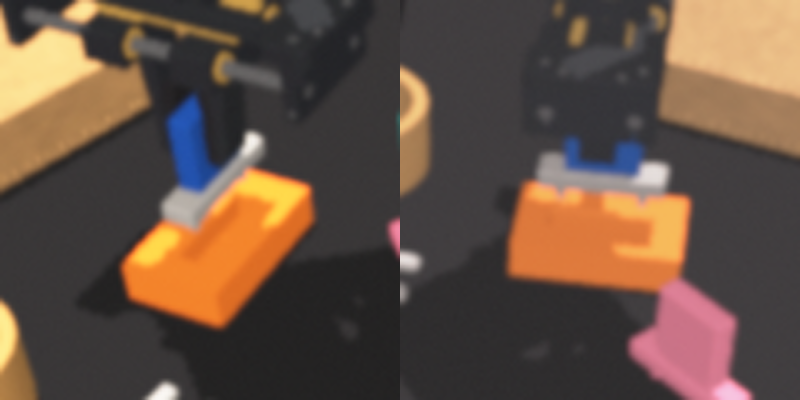

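servo_tool([
  [[-0.1,-0.1,0],[0.0005,-0.004,0],0],
  [[0,0,0],[0,0,-0.005],0],
  [[0,0,0],[0,0,-0.005],0],
  [[0,0,0],[0,0,0],0],
])

```text
time_s: 17.53
ee_pos: [0.5791, -0.2369, 0.0951]
orientation: [-0.452, 0.549, -0.45, -0.54]
force: [-0.6, -0.2, -2.0]
opening: 0.0136
```

```bash
python3 q.py
```

```text
17.5333 [-0.57 -0.18 -2.02] [ 0.074 -0.002  0.008] [ 0.5791 -0.2369  0.0951] (np.float64(100.78099500450632), array([ 0.0119, -0.0065, -0.9999]), np.float64(-0.0087))
```

servo_tool([
  [[0.15,0.2,0],[-0.0012,0.0012,-0.002],0],
  [[0,0,0],[0,0,-0.003],0],
  [[0,0,0],[0,0,0],0],
])

```text
time_s: 17.78
ee_pos: [0.5777, -0.2356, 0.0894]
orientation: [-0.452, 0.548, -0.45, -0.542]
force: [-0.8, 0.1, -2.9]
opening: 0.0134
```

servo_tool([
  [[0,0,0],[0,0,-0.002],0],
  [[0,0,0],[0,0,-0.002],0],
  [[0,0,0],[0,0,-0.001],0],
  [[0,0,0],[0,0,0],0],
])

```text
time_s: 18.12
ee_pos: [0.5777, -0.2356, 0.0837]
orientation: [-0.452, 0.548, -0.45, -0.542]
force: [0.9, -0.2, -2.0]
opening: 0.0139
```

```bash
python3 q.py
```

```text
18.1167 [ 0.91 -0.18 -1.97] [ 0.121 -0.04  -0.017] [ 0.5777 -0.2356  0.0837] (np.float64(100.7759517299882), array([ 0.0077, -0.0034, -1.    ]), np.float64(-0.0048))
```

Perfectly aligned; the tips are now at about 0.023. I'll continue down.

servo_tool([
  [[0,0,0],[0,0,-0.002],0],
  [[0,0,0],[0,0,-0.002],0],
  [[0,0,0],[0,0,-0.002],0],
  [[0,0,0],[0,0,0],0],
])

```text
time_s: 18.45
ee_pos: [0.5777, -0.2356, 0.0772]
orientation: [-0.452, 0.548, -0.45, -0.542]
force: [-0.7, 0.3, -2.4]
opening: 0.0138
```

servo_tool([
  [[0,0,0],[0,0,-0.0015],0],
  [[0,0,0],[0,0,-0.0015],0],
  [[0,0,0],[0,0,0],0],
])

```text
time_s: 18.7
ee_pos: [0.5777, -0.2356, 0.0738]
orientation: [-0.452, 0.548, -0.45, -0.542]
force: [-0.2, 0.2, -2.0]
opening: 0.0139
```

```bash
python3 q.py
```

```text
18.7 [-0.17  0.18 -2.04] [ 0.088 -0.059 -0.01 ] [ 0.5777 -0.2356  0.0738] (np.float64(100.77833643920889), array([ 0.0078, -0.0035, -1.    ]), np.float64(-0.0049))
```

servo_tool([
  [[0,0,0],[0,0,-0.0008],0],
  [[0,0,0],[0,0,0],0],
])

```text
time_s: 18.87
ee_pos: [0.5777, -0.2356, 0.0729]
orientation: [-0.452, 0.548, -0.45, -0.542]
force: [0.6, -0.2, -1.6]
opening: 0.0135
```

servo_tool([
  [[0,0,0],[0,0,-0.0006],0],
  [[0,0,0],[0,0,0],0],
])

```text
time_s: 19.03
ee_pos: [0.5779, -0.2356, 0.0725]
orientation: [-0.452, 0.548, -0.45, -0.542]
force: [0.6, 0.6, -1.6]
opening: 0.0135
```

```bash
python3 q.py
```

```text
19.0333 [ 0.55  0.6  -1.62] [ 0.106 -0.05  -0.005] [ 0.5779 -0.2356  0.0725] (np.float64(100.7757005824592), array([ 0.0084, -0.0037, -1.    ]), np.float64(-0.0052))
```

servo_tool([
  [[0,0,0],[0,0,-0.0004],0],
  [[0,0,0],[0,0,0],0.3],
  [[0,0,0],[0,0,0],0.5],
  [[0,0,0],[0,0,0],0.5],
  [[0,0,0],[0,0,0],0.5],
  [[0,0,0],[0,0,0],0.5],
])

```text
time_s: 19.53
ee_pos: [0.5784, -0.236, 0.0731]
orientation: [-0.452, 0.549, -0.45, -0.541]
force: [0.1, 0.3, 0.1]
opening: 0.0437
```

```bash
python3 q.py
```

```text
19.5333 [0.13 0.35 0.08] [ 0.089 -0.051 -0.048] [ 0.5784 -0.236   0.0731] (np.float64(100.77770999680807), array([ 0.01  , -0.0049, -0.9999]), np.float64(-0.0067))
```

servo_tool([
  [[0,0,0],[0,0,0.01],0.5],
  [[0,0,0],[0,0,0.025],0.5],
  [[0,0,0],[0,0,0.035],0.5],
  [[0,0,0],[0,0,0.035],0.5],
  [[0,0,0],[0,0,0.03],0.5],
  [[0,0,0],[0,0,0.01],0.5],
  [[0,0,0],[0,0,0],0.5],
  [[0,0,0],[0,0,0],0.5],
])

```text
time_s: 20.2
ee_pos: [0.5765, -0.2348, 0.2289]
orientation: [-0.452, 0.549, -0.45, -0.541]
force: [-0.3, -0.5, -1.0]
opening: 0.0441
```

```bash
python3 q.py
python3 - <<'E'
from h import *
q=cam('scene','s8.png');w=cam('wrist','w8.png')
im=cv2.imread('pics/s8.png');f=lambda x,y,w,h:cv2.resize(im[y:y+h,x:x+w],(400,400),interpolation=cv2.INTER_CUBIC)
cv2.imwrite('pics/c8.png',np.hstack([f(195,175,80,80),f(435,245,90,90)]))
for n,c in (('scene',q),('wrist',w)):
    W=cloud(c);H,S,V=cv2.split(cv2.cvtColor(c['pixels'],cv2.COLOR_RGB2HSV))
    r=np.hypot(W[...,0]-.5753,W[...,1]+.2354)<.06
    b=r&(H>100)&(H<130)&(S>120)&(V>50)&(W[...,2]>.077)&(W[...,2]<.1);print(n,b.sum(),W[b][:,2].mean(),rect(W[b][:,:2]))
E
```

```text
20.2 [-0.29 -0.5  -1.  ] [ 0.118 -0.147  0.024] [ 0.5765 -0.2348  0.2289] (np.float64(100.77305723978382), array([ 0.0105, -0.0052, -0.9999]), np.float64(-0.0071))
scene 143 0.08099114977452858 (array([ 576. , -235.9,   14.6,   45.3]), np.float32(12.869187))
wrist 972 0.08159284461003431 (array([ 575. , -236.3,   13.2,   42.3]), np.float32(11.196365))
```

View pics/c8.png

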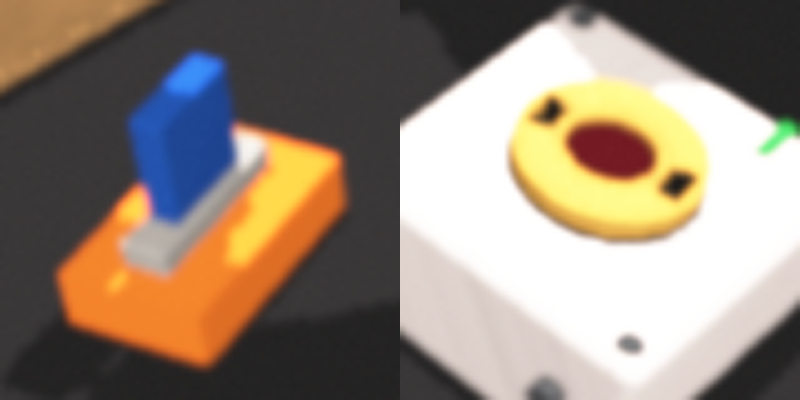

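Run:
```python
from h import *
c=load('scene');a=atz(c,468.1,270,.072);b=atz(c,497.3,286.4,.072)
print((a+b)/2,np.linalg.norm(a-b),np.degrees(np.arctan2(*(a-b)[1::-1])))
manip.sign_off()
```

```text
[0.50992427 0.21180718 0.072     ] 0.048419809834041386 -98.5610181841771
the job is handed in; nothing more can be done
```

I tightened the ring against its stop with the blue two-pin spanner, stood the spanner back in its orange rest, and handed the job in at about 20 s. The sign-off gave no verdict.

- **Pins:** they went down into both holes with almost no resistance until they met the floors. I felt about 5 N there, at the expected depth, with the crossbar level just above the ring. I only started turning after that.
- **Turning:** torque stayed at 0.25–0.33 N·m while the ring turned. It then jumped to about 0.7 N·m and stayed there, which I took as the stop. At that torque the pins push with about 30 N in total, under the 40 N limit. I backed the torque off to zero before lifting.
- **Ring angle:** by camera the ring turned about 65°, while the spanner turned about 74°. I put the difference down to the play between pins and holes and some twist in the grip. The camera readings are only good to 3–4°.
- **Glass:** the spanner stayed centred on the ring with its crossbar above the face, so nothing should have touched the glass. No sensor checks this directly.
- **Spanner in the rest:** the handle top is 82 mm above the bench, within 1 mm of its original place and at the same angle. The gripper is clear above it.

I gripped the handle about 10 mm higher than planned because the arm drifted up as the jaws closed. It held without slipping. I touched none of the other items, but I did not check their positions again at the end.

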